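Fold down the hanger bar and hang up the ear defenders

TASK

Push the upright bar of the hanger stand over, pushing near its red end knob, so that it folds all the way down to level. Then pick up the orange ear defenders by the pad on top of their headband and hang them by the headband over the middle of the bar, one cup on each side, level and clear of the bench, and let go. Leave the other things on the bench where they are.

Things in the scene. Friction and masses are not known exactly. Their poses are not given: they have to be found in the camera images.
- ear_defenders: Ear defenders, about 0.24 kg, loose, standing on two orange cups, black headband arching above. 171 mm wide along own y (cup to cup), 68 mm deep along own x, 166 mm high along own z (up). Origin: on the bench midway between the cups. A half turn about z looks the same. Cups 80 mm high, inner faces 94 mm apart. Band 26 mm wide along x, 5 mm thick, a half circle of 65 mm inner radius.
- band_crown (a point): point on the inside (underside) of the headband at its crown, 135 mm above the ear defenders' origin: this rests on the bar; axes as the ear defenders'
- pad_top (a point): centre of the top of the grip pad on the headband's crown, 166 mm above the origin; axes as the ear defenders'. Pad: black with grey ribs, 30 mm along x, 40 mm along y, 26 mm high above the band. Pinch it from above, best across its 40 mm (closing along own y), fingertips about 20 mm below its top; held across 30 mm, deeper tips would meet the bar
- hanger_stand: Hanger stand, screwed down: dark base plate 110 x 90 mm, blue square post 24 mm thick, 152 mm high, steel clevis with the bar's hinge. Origin: on the bench under the post, z up. Hinge axis level along own y, at own x = -30 mm, 148 mm above the bench; the bar folds down towards own -x, its upper side then 154 mm above the bench.
- hanger_bar (a joint): hinge of the flat metal bar (139 mm long, 20 mm wide, 12 mm thick): about 0 = upright (starts within 0.1 of it), 1.57 = folded down level towards the stand's own -x, against its stop. Light friction holds it upright; tipped past about 0.3 its own weight (0.15 kg) carries it down within about a second and holds it there.
- bar_tip (a point): centre of the red end knob (28 mm wide, 20 mm thick, 19 mm long), 130 mm from the hinge along the bar; its z axis points along the bar away from the hinge. Upright, the knob's top is 287 mm above the bench
- bar_rest (a point): point on the bar's axis 70 mm from the hinge, the middle of the free length; its z axis points along the bar away from the hinge, its x axis points up when the bar is folded down
- trimmer_handle (a point): middle of the black handle of the stiff lever on the right edge of the flat paper trimmer behind the work, between the two places; the lever is shut; the handle is 107 mm long along world x, 27 mm thick, its top 61 mm above the bench. Leave it shut.
- red_marker: red-capped white marker pen lying on the bench, 135 mm long, 17 mm thick; a bystander, leave it alone; origin under its centre
- washer_tin: round open metal tin with washers, 61 mm across, 24 mm high; a bystander, leave it alone; origin under its centre
- glue_stick: glue stick with a red cap lying on the bench, 94 mm long, 26 mm thick; a bystander, leave it alone; origin under its centre
- wax_pot: small pot with a red lid, 58 mm across, 50 mm high; a bystander, leave it alone; origin under its centre

How it is judged:
On the way:
1. the bar is folded down to level (value of joint hanger_bar above 1.45 rad), for 0.2 s.
At the end, for the whole second after the job is handed in: Bar folded down (past 1.45 rad); ear defenders released, at rest on it, clear of the bench: band crown on the bar within 35 mm of the middle of its free length and 30 mm to the side, band square to it (within 0.4 rad), tilt under 0.35 rad (value of joint hanger_bar above 1.45 rad and z of band_crown in the frame of bar_rest between -0.035 and 0.035 m and y of band_crown in the frame of bar_rest between -0.03 and 0.03 m and x of band_crown in the frame of bar_rest between 0 and 0.02 m and angle between the x axis of ear_defenders and the z axis of bar_rest, either way round below 0.4 rad and angle between ear_defenders's own z axis and vertical below 0.35 rad and contact force between ear_defenders and hanger_stand above 0.5 N and height (world z) of ear_defenders above 0.008 m and linear speed of ear_defenders below 0.03 m/s and angular speed of ear_defenders below 0.3 rad/s); the robot touches nothing.
It fails at once if a bystander (marker, washer tin, glue stick or pot) is moved more than 30 mm (distance of any of red_marker, washer_tin, glue_stick, wax_pot from where it was at the start of the episode above 0.03 m).
It fails at once if the lever of the paper trimmer is moved more than 30 mm (distance of trimmer_handle from where it was at the start of the episode above 0.03 m).
It also fails if it takes over 56 s, if anything falls off the work surface, if the arm or the gripper's body presses on something with over 40 N, if the wrist force passes 120 N, or if a joint passes its speed limit or range.

ROBOT

A 7-joint arm with a two-finger parallel gripper is mounted at the origin on a cart in front of the work surface, level with it; the furniture and walls round the work are solid. World frame = base frame: x ahead of the robot, y to its left, z up, the work surface at z = 0. Lengths are in m, angles in rad, forces in N, time in s.
With the tool pointing down it reaches from about 0.425 to 0.95 m from the base axis. Payload 16.7 kg.
Tool frame: the origin (TCP) lies at the centre of the arm's flange, where the gripper is bolted on; the fingertips stand 199 mm ahead of it and the grasp point (between the pads) lies 180 mm ahead of it (ctrl.tcp_to_grasp is the distance from the TCP to the grasp point, in m); z points along the fingers, y is the line along which they close (so a half turn about z gives the same grasp; the last joint's range is limited). The gripper opens to 94 mm and grips with 3 to 60 N. Pads are 16 mm wide; open, the fingers measure 119 mm over their backs; the gripper's body (75 mm by 177 mm) begins 78 mm behind the grasp point.
Start: joints at [-1.331, 0.426, 0.074, 1.606, -0.034, 1.111, -0.067], TCP at [0.257, 0.624, 0.405] pointing down, gripper open.
Joint ranges: [-2.85, 2.85], [-0.5, 2.14], [-1.23, 1.37], [0.21, 2.46], [-1.02, 4.16], [0.16, 2.05], [-2.73, 2.73]. Speed limits (rad/s): [1.89, 1.89, 2.39, 2.39, 3.01, 3.01, 3.01].

INTERFACE

Orientations are given as a 3x3 rotation matrix whose columns are the frame's x, y, z axes.
In Python, from rig import ctrl, vision gives the robot as it stands.
- The arm moves only by the tool apply_moves, never from a script. Its argument "series" is a list that holds one entry, the list of rows, each a list of 5 numbers: the shift along the tool's x, y, z in mm, then the turn about the tool's z in degrees, then the finger opening in mm, from 0 to 94. In form: [[[tx, ty, tz, roll, hand], ...]]. A call has 1 to 8 rows; each row shifts and turns the commanded pose from where the row before left it, along the tool's axes as they then stand; what a row does not reach is not made up. A row lasts 1/8 s, in which the tool goes at most 62.5 mm and 10.7 degrees, less where a joint would pass 70% of its speed; a pose out of reach is approached as far as the arm can. A call is refused whole if a number of a shift passes 62.5 or a number of a turn 10.7, either way. A call with a gripper value outside its range is refused whole. The fingers move at their own pace and stop on an object; "squeeze" is the grip in N (left out, the last holds). Time passes only in rows, so rows that do not move let the fingers close. It gives the time, the measured TCP pose, the force, the opening and the grip force at its end, in the units of the state.
- ctrl.get_state(): the state, without advancing time (a new reading comes with each control period).
- vision.read_camera(name): name is "side" or "top" or "wrist"; returns a dict with "image" (400x640x3 uint8, red, green, blue), "mtx" (3x3 intrinsics, pixels), "dist" ([k1, k2, p1, p2, k3] as OpenCV has them; the pictures are not rectified), "R" (3x3) and "t" (3): a world point X has camera coordinates R X + t. Camera axes: x right, y down, z forward; pixel columns grow to the right and rows downward; lengths in m; the calibration is good to about 2 mm. A picture is of the moment at which its call begins. There is no depth.
- ctrl.close_job(): hands the job in; it is judged then, once.
The state is a dict: "time": time; "q": joint angles; "qvel": joint speeds; "effort": joint torques, N m; "tool_pos": TCP position; "eef_rot": TCP orientation; "wrist_force": force on the tool from outside, world axes, zero at the start; "wrist_torque": the same for the moment, N m; "gripper_width": finger opening in m; "finger_force": force on a finger pad.
Only numpy, scipy, OpenCV 4.12 (cv2) and the standard library are available. Lean on these libraries where they do the work, as an engineer would, in place of code of your own. Each camera call takes 0.05 s, during which the arm holds its last target. There are 200 camera calls.

## Working session

There is one attempt and no reset: what is moved stays moved. The work goes in short steps, Python scripts to look and compute and a tool call to move; the robot and the scene stay as the last step left them, time stands still between calls to the robot, and variables do not carry over. Pictures are saved under pics/ and viewed, at most 10 in all, crops included, and the job is handed in when it is done.

Besides the shell and the picture viewer there is one more tool, called after ">>>" by a JSON object that holds its "api" and its "payload". apply_moves: Moves the arm, as the interface text tells. Its arguments: {"type":"object","properties":{"series":{"type":"array"},"squeeze":{"type":"number"}},"required":["series"]}

```bash
mkdir -p pics; ls; python3 - <<'E'
from rig import ctrl, vision
import cv2
for n in ("top","side"):
    c=vision.read_camera(n); cv2.imwrite(f"pics/{n}0.png",c["image"][:,:,::-1]); print(n,c["R"],c["t"])
s=ctrl.get_state(); print(s)
E
```

```text
pics
top [[ 0.02485512 -0.9996872  -0.00277911]
 [-0.99310564 -0.02437273 -0.11466105]
 [ 0.11455745  0.00560986 -0.99340079]] [-0.04810652  0.60195283  1.44636107]
side [[ 0.97469448 -0.22284634  0.01761178]
 [-0.08542743 -0.44413215 -0.89187936]
 [ 0.20657401  0.86780536 -0.45193034]] [-0.60741681  0.20353179  1.65603851]
{'time': 0.1, 'q': array([-1.33051194,  0.42665282,  0.07383049,  1.6065415 , -0.03411863,
        1.11077386, -0.06710068]), 'qvel': array([-0.0001234 , -0.00147301, -0.00094176, -0.00224067,  0.00036063,
       -0.00099593,  0.00051526]), 'effort': array([ 9.06421192e-03, -9.37464166e+01,  3.67716037e+00, -4.55042446e+01,
       -4.85652429e-02,  1.68219785e-02, -2.62728139e-05]), 'tool_pos': array([0.25642631, 0.62421676, 0.40405659]), 'eef_rot': array([[-9.24983409e-01,  3.80007305e-01, -3.76708639e-04],
       [ 3.80007489e-01,  9.24982812e-01, -1.05192139e-03],
       [-5.12887975e-05, -1.11616194e-03, -9.99999376e-01]]), 'wrist_force': array([-0.52372424,  0.23173768, -0.44918065]), 'wrist_torque': array([0.03179575, 0.07305916, 0.05511518]), 'finger_force': 0.0, 'gripper_width': 0.09413155276447738}
```

View pics/top0.png

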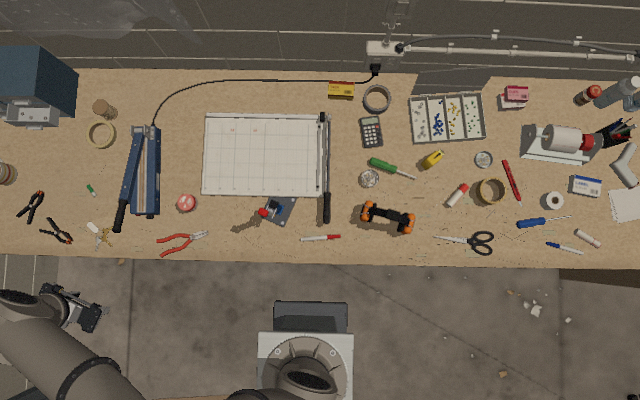

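View pics/side0.png

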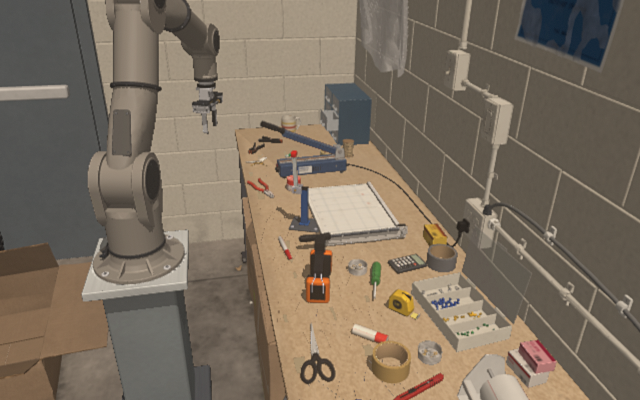

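Top view: the stand is near (280,210) with its red knob at (263,212). The ear defenders are at (387,216), the marker at (320,238) and the pot at (186,202). I'll zoom in on the stand and defenders.

```bash
cat > h.py <<'E'
import numpy as np, cv2
from rig import ctrl, vision
def ray(c,uv):
    p=cv2.undistortPoints(np.array([[uv]],float),c["mtx"],np.array(c["dist"]))[0,0]
    R=np.array(c["R"]);return -R.T@c["t"], R.T@np.array([p[0],p[1],1])
def onz(c,uv,z):
    o,d=ray(c,uv); return o+d*(z-o[2])/d[2]
def tri(a,ua,b,ub):
    o1,d1=ray(a,ua);o2,d2=ray(b,ub)
    s=np.linalg.lstsq(np.c_[d1,-d2],o2-o1,rcond=None)[0]
    p,q=o1+s[0]*d1,o2+s[1]*d2; return (p+q)/2,np.linalg.norm(p-q)
def cen(im,lo,hi,roi):
    x0,y0,x1,y1=roi; h=cv2.cvtColor(im[y0:y1,x0:x1],cv2.COLOR_RGB2HSV)
    m=cv2.inRange(h,lo,hi); n,l,st,ct=cv2.connectedComponentsWithStats(m)
    return [(ct[i]+[x0,y0],st[i][4]) for i in range(1,n) if st[i][4]>8]
def proj(c,X):
    return cv2.projectPoints(np.array([X],float),cv2.Rodrigues(np.array(c["R"]))[0],np.array(c["t"]),c["mtx"],np.array(c["dist"]))[0][0,0]
E
python3 - <<'E'
from h import *
t=vision.read_camera("top"); s=vision.read_camera("side")
a=cv2.resize(t["image"][180:260,220:420],(800,320),interpolation=cv2.INTER_CUBIC)
b=cv2.resize(s["image"][140:310,230:400],(280,280),interpolation=cv2.INTER_CUBIC)
out=np.zeros((600,800,3),np.uint8); out[:320]=a; out[320:,:280]=b
b=cv2.resize(s["image"][225:310,270:370],(329,280),interpolation=cv2.INTER_CUBIC); out[320:,300:629]=b
cv2.imwrite("pics/z.png",out[:,:,::-1])
O=((5,150,120),(16,255,255)); 
print("or top",cen(t["image"],*O,(350,190,425,245)));print("or side",cen(s["image"],*O,(290,240,350,310)))
Rr=((0,170,120),(4,255,255))
print("red top",cen(t["image"],*Rr,(250,200,280,225)));print("red side",cen(s["image"],*Rr,(280,140,310,170)))
B=((100,80,50),(125,255,255))
print("blue top",cen(t["image"],*B,(255,190,305,235)))
E
```

```text
or top [(array([369.17142857, 203.31428571]), np.int32(35)), (array([365.4, 209. ]), np.int32(20)), (array([364.69444444, 216.83333333]), np.int32(36)), (array([411.4375 , 216.28125]), np.int32(32)), (array([411.0952381 , 223.42857143]), np.int32(21)), (array([407.71794872, 229.76923077]), np.int32(39))]
or side [(array([312.11764706, 251.88235294]), np.int32(17)), (array([327.75675676, 252.40540541]), np.int32(37)), (array([317.60573477, 290.03584229]), np.int32(279)), (array([317.39285714, 281.78571429]), np.int32(56))]
red top [(array([262.71929825, 211.70175439]), np.int32(57))]
red side [(array([293.33333333, 153.43333333]), np.int32(30))]
blue top [(array([279.52631579, 208.85964912]), np.int32(57))]
```

View pics/z.png

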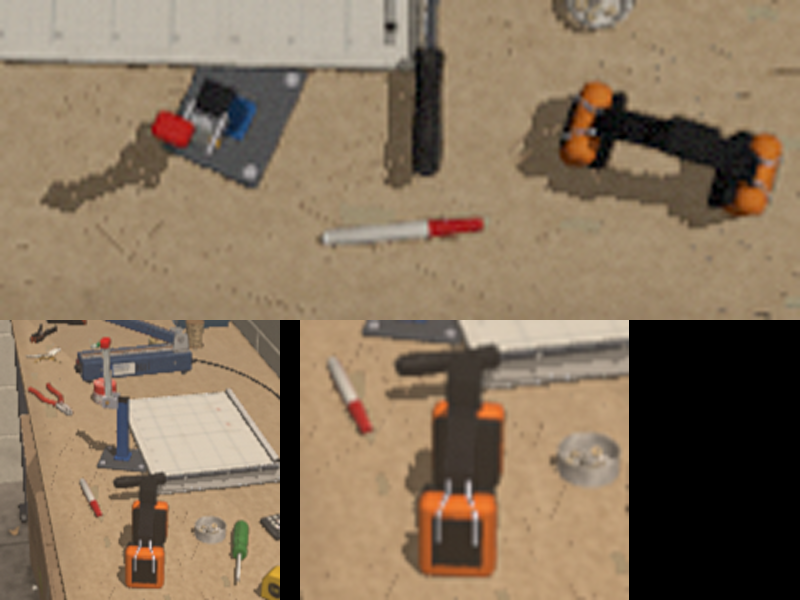

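The crops show the stand's plate rotated, the blue post at crop (240,115), knob (172,130), and the defenders' pad at about crop (685,137). Next I'll compute positions.

```bash
python3 - <<'E'
from h import *
t=vision.read_camera("top"); s=vision.read_camera("side")
np.set_printoptions(precision=4,suppress=True)
print("cam",ray(t,(320,200))[0])
print("knob",tri(t,(262.7,211.7),s,(293.5,153.8)))
f=lambda x,y:(220+x/4-.4,180+y/4-.4)
for n,p in dict(c1=(305,70),c2=(255,187),c3=(172,148)).items(): print(n,onz(t,f(*p),0.008))
print("posttop@.152",onz(t,f(240,113),.152),"black@.16",onz(t,f(215,97),.16),"clev",onz(t,f(203,132),.16))
print("ear L",onz(t,np.mean([[369.2,203.3],[364.7,216.8]],0),.08),"R",onz(t,np.mean([[411.4,216.3],[407.7,229.8]],0),.08))
for p in [(590,88),(578,150),(768,145),(748,205)]: print(onz(t,f(*p),.07))
print("pad",onz(t,f(685,138),.16))
print("trim", [onz(t,f(*p),.05) for p in [(430,50),(428,172)]])
print("pot",onz(t,(186,202),.05),"marker",onz(t,f(325,238),.01),onz(t,f(482,225),.01))
A=cv2.resize(t["image"][190:235,245:310],(780,540),interpolation=cv2.INTER_CUBIC);cv2.imwrite("pics/st.png",A[:,:,::-1])
b=cv2.resize(s["image"][145:240,260:340],(480,570),interpolation=cv2.INTER_CUBIC);cv2.imwrite("pics/ss.png",b[:,:,::-1])
E
```

```text
cam [ 0.4333 -0.0415  1.5057]
knob (array([0.5305, 0.1228, 0.2738]), np.float64(0.0012234318059967974))
c1 [0.6036 0.0471 0.008 ]
c2 [0.5028 0.0864 0.008 ]
c3 [0.5341 0.1581 0.008 ]
posttop@.152 [0.5527 0.0875 0.152 ] black@.16 [0.5638 0.1064 0.16  ] clev [0.5367 0.1146 0.16  ]
ear L [ 0.5588 -0.1887  0.08  ] R [ 0.52   -0.3272  0.08  ]
[ 0.5874 -0.1899  0.07  ]
[ 0.5365 -0.1808  0.07  ]
[ 0.5442 -0.3359  0.07  ]
[ 0.495  -0.3197  0.07  ]
pad [ 0.5411 -0.2537  0.16  ]
trim [array([ 0.6181, -0.0587,  0.05  ]), array([ 0.5167, -0.0594,  0.05  ])]
pot [0.5734 0.4106 0.05  ] marker [0.4612 0.0257 0.01  ] [ 0.4754 -0.1064  0.01  ]
```

View pics/st.png

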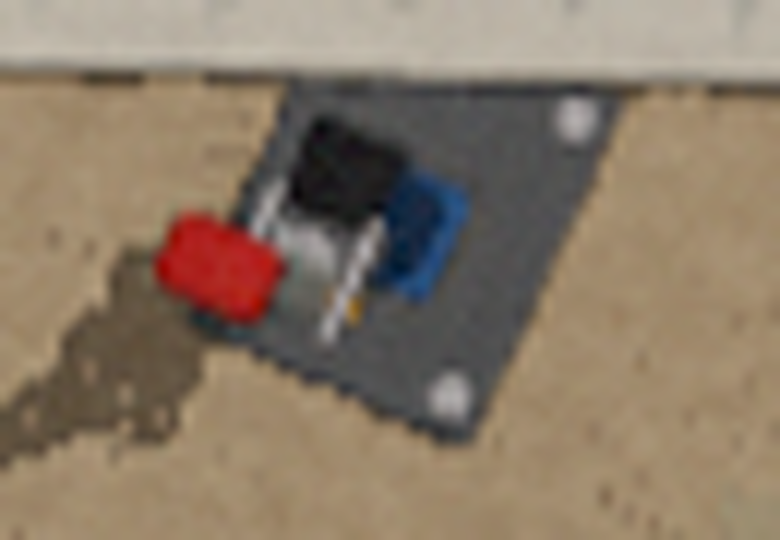

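View pics/ss.png

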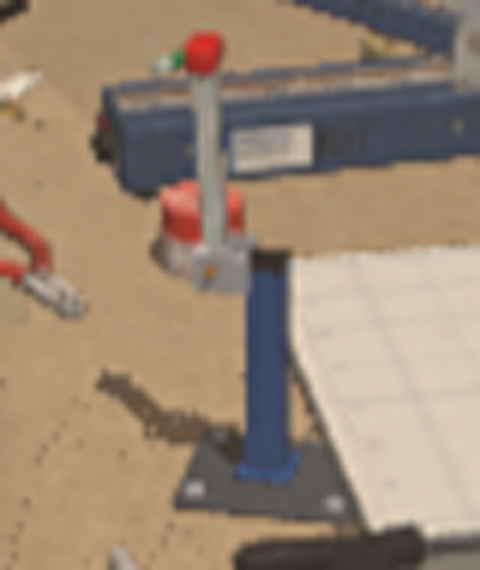

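The top cap at crop (345,170), the clevis cheeks and the knob's wide side all show the bar folds along about (-0.93, 0.36), which is nearly the current tool x. I'll go behind the knob from above.

>>> {"api": "apply_moves", "payload": {"series": [[[0,0,-53,0,0],[0,0,-53,0,0],[-42,-30,0,0,0],[-42,-30,0,0,0],[-42,-30,0,0,0],[-42,-30,0,0,0],[-42,-30,0,0,0],[-42,-30,0,0,0]]]}}

```text
time: 1.3
tool_pos: [0.4219, 0.3604, 0.5108]
eef_rot: [[-0.925, 0.38, 0.0], [0.38, 0.925, 0.0], [0.0, 0.0, -1.0]]
wrist_force: [0.8, 0.5, -0.3]
gripper_width: 0.0171
finger_force: 0.0
```

>>> {"api": "apply_moves", "payload": {"series": [[[-42,-30,0,0,0],[-42,-30,0,0,0],[-42,-30,0,0,0],[-42,-30,0,0,0],[-42,-30,0,0,0],[-42,-30,0,0,0],[0,0,0,0,0],[0,0,0,0,0]]]}}

```text
time: 2.3
tool_pos: [0.5858, 0.1001, 0.5105]
eef_rot: [[-0.925, 0.38, -0.0], [0.38, 0.925, 0.0], [0.0, -0.0, -1.0]]
wrist_force: [0.3, 0.1, 0.1]
gripper_width: 0.0005
finger_force: 0.0
```

>>> {"api": "apply_moves", "payload": {"series": [[[0,0,25,0,0],[0,0,25,0,0],[0,0,0,0,0],[15,0,0,0,0],[15,0,0,0,0],[15,0,0,0,0],[15,0,0,0,0],[15,0,0,0,0]]]}}

```text
time: 3.3
tool_pos: [0.5154, 0.1287, 0.4609]
eef_rot: [[-0.925, 0.38, 0.0], [0.38, 0.925, 0.0], [-0.0, 0.0, -1.0]]
wrist_force: [-0.1, -0.4, 0.1]
gripper_width: 0.0007
finger_force: 0.0
```

>>> {"api": "apply_moves", "payload": {"series": [[[15,0,0,0,0],[15,0,0,0,0],[15,0,0,0,0],[0,0,0,0,0],[0,0,-40,0,94],[-30,-30,-30,0,94],[-30,-30,0,0,94],[0,0,0,0,94]]]}}

```text
time: 4.3
tool_pos: [0.5086, 0.064, 0.5311]
eef_rot: [[-0.923, 0.385, 0.001], [0.385, 0.923, -0.0], [-0.001, -0.0, -1.0]]
wrist_force: [-0.5, 0.5, -0.1]
gripper_width: 0.0369
finger_force: 0.0
```

```bash
python3 - <<'E'
from h import *
np.set_printoptions(precision=4,suppress=True)
t=vision.read_camera("top"); s=vision.read_camera("side")
out=np.zeros((600,800,3),np.uint8)
out[:320]=cv2.resize(t["image"][180:260,220:420],(800,320),interpolation=cv2.INTER_CUBIC)
out[320:,:400]=cv2.resize(s["image"][150:290,240:440],(400,280),interpolation=cv2.INTER_CUBIC)
cv2.imwrite("pics/p.png",out[:,:,::-1])
for n,c,r in (("t",t,(220,195,300,255)),("s",s,(260,140,330,230))): print(n,cen(c["image"],(0,170,90),(5,255,255),r))
E
```

```text
t []
s [(array([260.3846, 183.4615]), np.int32(13)), (array([293.2333, 181.6333]), np.int32(30))]
```

View pics/p.png

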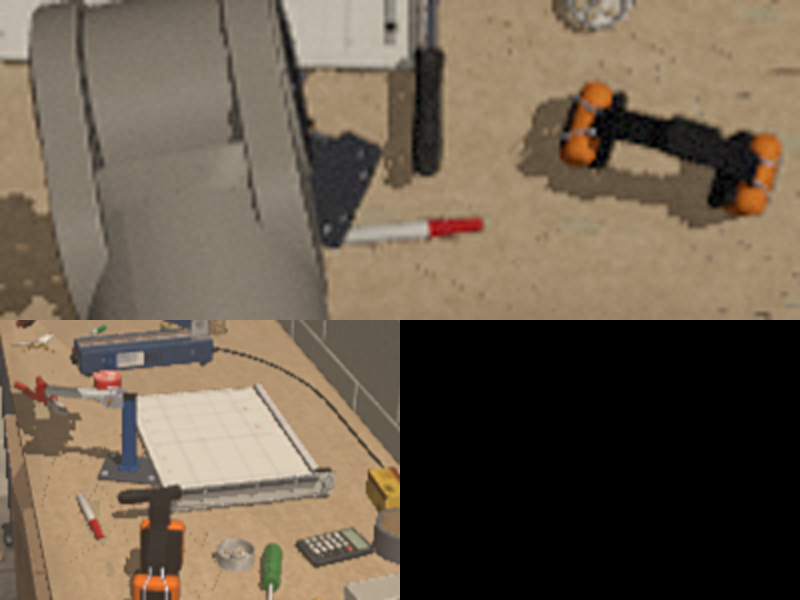

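The side view shows the bar folded down level, with the knob at crop (40,390). Next I move above the ear defenders and measure with the wrist camera.

>>> {"api": "apply_moves", "payload": {"series": [[[-25,-47,0,0,94],[-25,-47,0,0,94],[-25,-47,0,0,94],[-25,-47,0,0,94],[-25,-47,0,-3,94],[-25,-47,0,-4,94],[0,0,0,0,94],[0,0,0,0,94]]]}}

```text
time: 5.4
tool_pos: [0.5424, -0.2493, 0.5301]
eef_rot: [[-0.964, 0.264, -0.001], [0.264, 0.964, 0.0], [0.001, 0.0, -1.0]]
wrist_force: [0.9, 0.4, -0.3]
gripper_width: 0.0942
finger_force: 0.0
```

```bash
python3 - <<'E'
from h import *
np.set_printoptions(precision=4,suppress=True)
w=vision.read_camera("wrist"); s=vision.read_camera("side"); st=ctrl.get_state(); print(st["tool_pos"],st["eef_rot"])
cv2.imwrite("pics/w.png",w["image"][:,:,::-1]); print("cam",ray(w,(320,200))[0])
print("padproj",proj(w,(.541,-.255,.166)))
print(cen(w["image"],(5,150,100),(18,255,255),(0,0,640,400)))
E
```

```text
[ 0.5424 -0.2487  0.5305] [[-0.9649  0.2626 -0.0003]
 [ 0.2626  0.9649  0.0007]
 [ 0.0004  0.0006 -1.    ]]
cam [ 0.478  -0.2316  0.5102]
padproj [310.5768 189.0523]
[(array([418.5824,  87.1303]), np.int32(261)), (array([250.6972, 154.7303]), np.int32(393)), (array([363.797, 155.731]), np.int32(394)), (array([244.8278, 174.7616]), np.int32(151)), (array([369.097 , 175.9333]), np.int32(165)), (array([249.7965, 192.3584]), np.int32(226)), (array([363.8571, 193.2521]), np.int32(238)), (array([ 73.3036, 309.9643]), np.int32(56)), (array([562.7333, 316.5333]), np.int32(15)), (array([ 68.9, 329.1]), np.int32(30)), (array([562.325 , 341.4875]), np.int32(80)), (array([ 71.3061, 344.1633]), np.int32(49)), (array([380.6364, 352.4545]), np.int32(22))]
```

View pics/w.png

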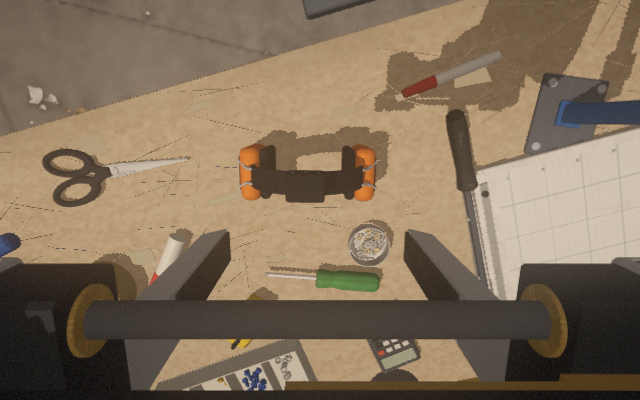

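The wrist view shows the band lined up with the tool's closing axis (cup caps at rows 154.7 and 155.7) and the pad centred near (306,187).

```bash
python3 - <<'E'
from h import *
np.set_printoptions(precision=4,suppress=True)
w=vision.read_camera("wrist"); st=ctrl.get_state(); p=st["tool_pos"];R=st["eef_rot"]
g=cv2.cvtColor(w["image"],cv2.COLOR_RGB2GRAY); print("row187",g[187,278:336]); print("col306",g[160:210,306])
for n,uv,z in (("pad",(306,187),.16),("padtopnear",(306,201),.166),("capL",(247.7,174),.06),("capR",(366.3,175),.06)):
    X=onz(w,uv,z); print(n,X,"tool offset mm",(R.T@(X-p))*1000)
L=onz(w,(247.7,174),.06);Q=onz(w,(366.3,175),.06);print((L+Q)/2,np.degrees(np.arctan2(*(Q-L)[[1,0]])))
E
```

```text
row187 [62 65 64 67 68 61 61 67 62 65 62 62 64 65 64 61 61 65 59 62 65 65 60 62
 58 60 62 62 61 60 65 62 64 61 65 62 64 65 61 64 64 64 58 64 61 56 54 56
 58 58 56 56 54 51 55 51 58 60]
col306 [167 167 167 168 167 170 169 168 168 165  77  49  53  53  57  60  66  63
  62  63  59  65  61  61  60  61  61  61  62  64  63  64  62  65  62  62
  64  63  62  65  67  65 113 157 160 166 168 165 161 160]
pad [ 0.5392 -0.2587  0.16  ] tool offset mm [  0.3923 -10.5919 370.6314]
padtopnear [ 0.5519 -0.2621  0.166 ] tool offset mm [-12.8273 -10.5103 364.6294]
capL [ 0.5203 -0.3348  0.06  ] tool offset mm [ -1.4041 -89.0203 470.5814]
capR [ 0.5619 -0.1869  0.06  ] tool offset mm [ -2.7497  64.6285 470.6787]
[ 0.5411 -0.2608  0.06  ] 74.2769172736262
```

>>> {"api": "apply_moves", "payload": {"series": [[[0,-11,40,0,94],[0,0,45,0,94],[0,0,45,0,94],[0,0,35,0,94],[0,0,20,0,94],[0,0,0,0,94],[0,0,0,0,30],[0,0,0,0,30]]], "squeeze": 25}}

```text
time: 6.55
tool_pos: [0.5393, -0.2611, 0.3469]
eef_rot: [[-0.964, 0.264, 0.002], [0.264, 0.964, -0.0], [-0.002, 0.0, -1.0]]
wrist_force: [-0.2, 0.1, 0.0]
gripper_width: 0.0774
finger_force: 0.0
```

>>> {"api": "apply_moves", "payload": {"series": [[[0,0,0,0,30],[0,0,0,0,30],[0,0,0,0,30],[0,0,0,0,30]]]}}

```text
time: 7.05
tool_pos: [0.539, -0.261, 0.3457]
eef_rot: [[-0.964, 0.265, -0.0], [0.265, 0.964, -0.0], [0.0, -0.0, -1.0]]
wrist_force: [-0.5, 0.6, 0.2]
gripper_width: 0.0397
finger_force: 25.0
```

>>> {"api": "apply_moves", "payload": {"series": [[[0,0,-15,0,30],[0,0,-35,0,30],[0,0,-45,0,30],[0,0,-45,0,30],[0,0,-45,0,30],[0,0,-35,0,30],[0,0,0,3,30],[0,0,0,3,30]]]}}

```text
time: 8.05
tool_pos: [0.5385, -0.2612, 0.5669]
eef_rot: [[-0.931, 0.366, 0.001], [0.366, 0.931, -0.0], [-0.001, 0.0, -1.0]]
wrist_force: [0.6, -0.0, -4.1]
gripper_width: 0.0399
finger_force: 25.0
```

```bash
python3 - <<'E'
from h import *
np.set_printoptions(precision=4,suppress=True)
t=vision.read_camera("top"); s=vision.read_camera("side"); st=ctrl.get_state(); print(st["tool_pos"],st["eef_rot"],st["wrist_force"],st["gripper_width"])
out=np.zeros((600,800,3),np.uint8)
out[:360,:720]=cv2.resize(t["image"][190:250,230:350],(720,360),interpolation=cv2.INTER_CUBIC)
out[360:,:400]=cv2.resize(s["image"][140:260,230:430],(400,240),interpolation=cv2.INTER_CUBIC)
cv2.imwrite("pics/b.png",out[:,:,::-1])
k=[]
for n,c,r in (("t",t,(230,210,285,265)),("s",s,(245,165,285,215))): print(n,cen(c["image"],(0,150,90),(6,255,255),r))
E
```

```text
[ 0.5386 -0.2611  0.5664] [[-0.9311  0.3649  0.0002]
 [ 0.3649  0.9311 -0.    ]
 [-0.0002  0.     -1.    ]] [ 0.0583 -0.555  -3.1071] 0.03988807019903212
t [(array([251.449 , 251.8776]), np.int32(49))]
s [(array([257.0253, 185.0506]), np.int32(79))]
```

View pics/b.png

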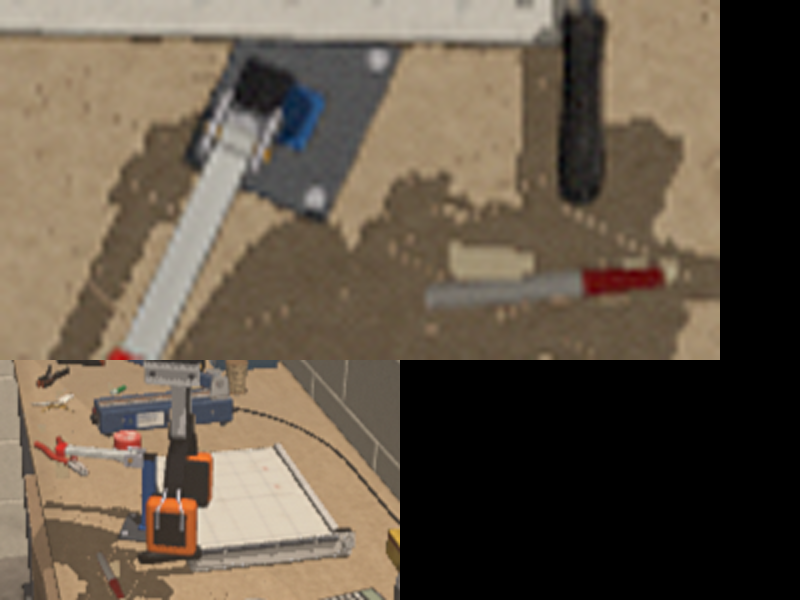

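The bar lies level, from the cap at crop (265,86) towards the knob at about pixel (251,252), and the defenders are held upright. Computing the target.

```bash
python3 - <<'E'
from h import *
np.set_printoptions(precision=4,suppress=True)
t=vision.read_camera("top"); s=vision.read_camera("side"); st=ctrl.get_state()
k=onz(t,(251.45,251.9),.156); f=lambda x,y:(230+x/6-.4,190+y/6-.4)
c=onz(t,f(265,84),.152); m1=onz(t,f(222,165),.154); m2=onz(t,f(146,325),.154)
print(k,c,m1,m2,np.linalg.norm(k-c))
u=(k-c)[:2];u/=np.linalg.norm(u); v=(m2-m1)[:2];v/=np.linalg.norm(v); print(u,v)
T=k[:2]-u*.06; print("target",T, "from post",c[:2]+u*.1)
T=(T+c[:2]+u*.1)/2
d=np.r_[T,0]-np.r_[st["tool_pos"][:2],0]; print(T,"tool mm",st["eef_rot"].T@d*1000, "angle tool x",np.degrees(np.arctan2(*st["eef_rot"][[1,0],0])),"bar",np.degrees(np.arctan2(u[1],u[0])))
E
```

```text
[0.4158 0.1682 0.156 ] [0.5654 0.106  0.152 ] [0.523  0.1263 0.154 ] [0.4406 0.1619 0.154 ] 0.16204000148841752
[-0.9233  0.3841] [-0.9178  0.3971]
target [0.4712 0.1452] from post [0.473  0.1444]
[0.4721 0.1448] tool mm [209.3409 353.9976  -0.0105] angle tool x 158.72667428313449 bar 157.41105512128863
```

>>> {"api": "apply_moves", "payload": {"series": [[[12,19,0,1,30],[27,45,0,0,30],[27,45,0,0,30],[27,45,0,0,30],[27,45,0,0,30],[27,45,0,0,30],[27,45,0,0,30],[23,45,0,0,30]]]}}

```text
time: 9.25
tool_pos: [0.4826, 0.1241, 0.5662]
eef_rot: [[-0.925, 0.379, 0.0], [0.379, 0.925, 0.0], [-0.0, 0.001, -1.0]]
wrist_force: [0.8, 0.2, -3.8]
gripper_width: 0.0397
finger_force: 25.0
```

>>> {"api": "apply_moves", "payload": {"series": [[[12,20,0,0,30],[0,0,0,0,30],[0,0,20,0,30],[0,0,35,0,30],[0,0,35,0,30],[0,0,30,0,30],[0,0,20,0,30],[0,0,0,0,30]]]}}

```text
time: 10.25
tool_pos: [0.4798, 0.1447, 0.4249]
eef_rot: [[-0.925, 0.381, -0.002], [0.381, 0.925, -0.002], [0.001, -0.002, -1.0]]
wrist_force: [-0.7, -0.4, -3.1]
gripper_width: 0.0402
finger_force: 25.0
```

```bash
python3 - <<'E'
from h import *
np.set_printoptions(precision=4,suppress=True)
s=vision.read_camera("side"); w=vision.read_camera("wrist"); st=ctrl.get_state(); print(st["tool_pos"],st["eef_rot"],st["wrist_force"])
out=np.zeros((400,800,3),np.uint8)
out[:,:400]=cv2.resize(s["image"][120:240,220:340],(400,400),interpolation=cv2.INTER_CUBIC)
out[:250,400:]=cv2.resize(w["image"],(400,250))
cv2.imwrite("pics/d.png",out[:,:,::-1])
E
```

```text
[0.4802 0.1452 0.4265] [[-0.9247  0.3806  0.0005]
 [ 0.3806  0.9247  0.0001]
 [-0.0005  0.0003 -1.    ]] [ 0.8796 -0.3164 -3.8182]
```

View pics/d.png

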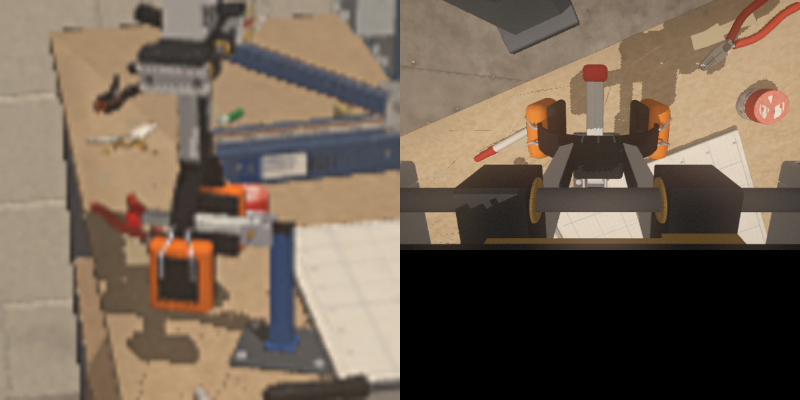

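The cups straddle the bar. In the wrist view the bar at 595 sits between the cups at 537 and 655. A small correction, then lower onto the bar.

>>> {"api": "apply_moves", "payload": {"series": [[[7,-3,20,0,30],[0,0,20,0,30],[0,0,15,0,30],[0,0,4,0,30],[0,0,2,0,30],[0,0,0,0,30],[0,0,0,0,30]]]}}

```text
time: 11.22
tool_pos: [0.4724, 0.1456, 0.3653]
eef_rot: [[-0.925, 0.38, 0.001], [0.38, 0.925, 0.0], [-0.0, 0.001, -1.0]]
wrist_force: [-1.9, -0.4, 4.7]
gripper_width: 0.0396
finger_force: 25.0
```

>>> {"api": "apply_moves", "payload": {"series": [[[0,0,1,0,30],[0,0,0,0,30],[0,0,0,0,30]]]}}

```text
time: 11.6
tool_pos: [0.4726, 0.1456, 0.365]
eef_rot: [[-0.925, 0.38, 0.001], [0.38, 0.925, 0.001], [-0.001, 0.001, -1.0]]
wrist_force: [-6.4, -3.7, 20.9]
gripper_width: 0.0397
finger_force: 25.0
```

On the bar. Ease off, then release and retreat.

>>> {"api": "apply_moves", "payload": {"series": [[[0,0,-1,0,30],[0,0,0,0,30],[0,0,0,0,60],[0,0,0,0,70],[0,0,0,0,70],[0,0,0,0,70],[0,0,-10,0,70],[0,0,-20,0,70]]]}}

```text
time: 12.6
tool_pos: [0.4721, 0.1456, 0.3951]
eef_rot: [[-0.925, 0.38, -0.001], [0.38, 0.925, -0.001], [0.001, -0.001, -1.0]]
wrist_force: [-0.4, 0.3, 0.5]
gripper_width: 0.0702
finger_force: 0.0
```

>>> {"api": "apply_moves", "payload": {"series": [[[0,0,-40,0,70],[0,0,-50,0,70],[0,0,-50,0,70],[0,0,-30,0,70],[0,0,0,0,70],[0,0,0,0,70],[0,0,0,0,70],[0,0,0,0,70]]]}}

```text
time: 13.6
tool_pos: [0.4722, 0.1457, 0.5641]
eef_rot: [[-0.925, 0.38, -0.001], [0.38, 0.925, -0.001], [0.001, -0.001, -1.0]]
wrist_force: [-1.0, 0.6, 0.1]
gripper_width: 0.0703
finger_force: 0.0
```

```bash
python3 - <<'E'
from h import *
np.set_printoptions(precision=4,suppress=True)
s=vision.read_camera("side"); w=vision.read_camera("wrist"); st=ctrl.get_state(); print(st["tool_pos"],st["time"],st["wrist_force"])
out=np.zeros((400,800,3),np.uint8)
out[:,:400]=cv2.resize(s["image"][120:240,220:340],(400,400),interpolation=cv2.INTER_CUBIC)
out[:250,400:]=cv2.resize(w["image"],(400,250))
cv2.imwrite("pics/e.png",out[:,:,::-1])
E
```

```text
[0.4722 0.1457 0.5643] 13.7 [1.3033 0.281  0.2437]
```

View pics/e.png

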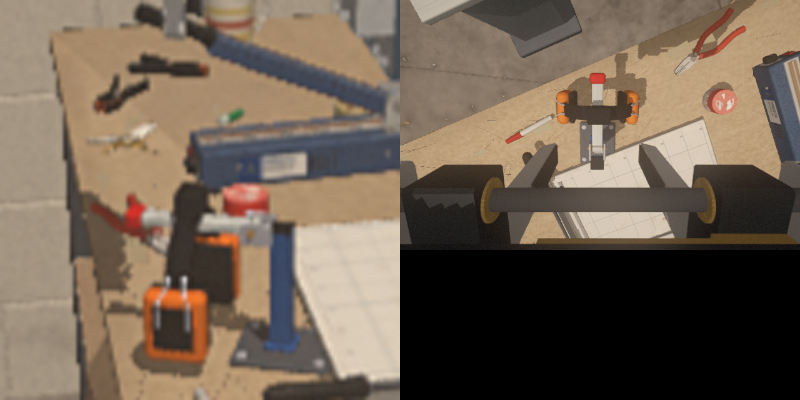

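The defenders hang square on the middle of the bar: wrist view has cups at 563 and 632 and the bar at 597. I'll let them settle, check they are still, and hand in.

>>> {"api": "apply_moves", "payload": {"series": [[[0,0,0,0,70],[0,0,0,0,70],[0,0,0,0,70],[0,0,0,0,70],[0,0,0,0,70],[0,0,0,0,70],[0,0,0,0,70],[0,0,0,0,70]]]}}

```text
time: 14.7
tool_pos: [0.4722, 0.1457, 0.5646]
eef_rot: [[-0.925, 0.38, -0.0], [0.38, 0.925, -0.0], [0.0, -0.0, -1.0]]
wrist_force: [-0.3, -0.6, 0.3]
gripper_width: 0.07
finger_force: 0.0
```

```bash
python3 - <<'E'
from h import *
P=[]
for i in range(5):
    w=vision.read_camera("wrist"); c=[x for x in cen(w["image"],(5,150,100),(18,255,255),(230,120,400,220))]
    P.append(sum(x*n for x,n in c)/sum(n for _,n in c))
P=np.array(P);print(P)
if np.ptp(P,axis=0).max()<1: print(ctrl.close_job())
E
```

```text
[[314.5266352  168.80445044]
 [314.41632653 168.84421769]
 [314.42606347 168.89331533]
 [314.45       168.80878378]
 [314.52368065 168.85588633]]
the job is handed in; nothing more can be done
None
```

The bar is folded down level, the ear defenders hang still and square over its middle, clear of the bench and released, and the job was handed in at about 15 s (no verdict was returned).

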